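# Straighten the row of sweet jars

### The job

On the wooden serving board, slide the two jars with teal lids into the row so that each stands upright, centred on its own empty white spot, and together with the cork-lidded jar they form one straight, evenly spaced row; either teal jar may take either spot. Keep them standing on the board as you slide them, do not lift them, and leave the cork-lidded and the white-lidded jars where they are.

Things in the scene. Friction and masses are not known exactly. Their poses are not given: they have to be found in the camera images.
- jar_a: Teal-lidded glass jar, cylinder 56 mm in diameter up to 46 mm above its foot, then a neck and a teal lid 52 mm in diameter; 75 mm tall in all, about 220 g. Origin: centre of its underside, z up; it stands on the board, whose top is 15 mm above the counter. One of the two to move. It starts upright near the board's robot-side edge, about 140 mm in front of the row; the three jars there (two teal, one white, in any order) stand roughly 130 mm apart.
- jar_b: The other teal-lidded glass jar, cylinder 56 mm in diameter up to 46 mm above its foot, then a neck and a teal lid 52 mm in diameter; 75 mm tall in all, about 220 g. Origin: centre of its underside, z up; it stands on the board, whose top is 15 mm above the counter. The same as jar_a in every way.
- spot_1: White round spot with a black rim, 68 mm in diameter, printed flat on the board (no edge to feel), marking an empty place of the row. Origin: its centre, at the board's top, 15 mm above the counter. The row is three places on a straight line 120 mm apart, along the board's long side away from the robot; the cork jar fills one of them (an end or the middle), the two spots are the others, so they lie 120 or 240 mm apart.
- spot_2: The second such spot, the same as spot_1.
- cork_jar: Cork-lidded glass jar, cylinder 56 mm in diameter up to 46 mm above its foot, then a neck and a cork lid 52 mm in diameter; 75 mm tall in all, about 220 g. Origin: centre of its underside, z up; it stands on the board, whose top is 15 mm above the counter. Already in its place in the row: leave it alone.
- white_jar: White-lidded glass jar, cylinder 56 mm in diameter up to 46 mm above its foot, then a neck and a white lid 52 mm in diameter; 75 mm tall in all, about 220 g. Origin: centre of its underside, z up; it stands on the board, whose top is 15 mm above the counter. Stands in front of the row beside the teal jars and does not belong to it: leave it alone.
Mind the look-alikes: they are no part of the job. What is shaped like the jar_a but red is not meant.

How it is judged:
At the end, for the whole second after the job is handed in: Each teal jar stands upright (within 10 degrees) and at rest on the board, its centre within 15 mm of the centre of a different white spot, and the cork and white jars are within 20 mm of where they began (((horizontal distance between jar_a and spot_1 below 0.015 m and horizontal distance between jar_b and spot_2 below 0.015 m) or (horizontal distance between jar_a and spot_2 below 0.015 m and horizontal distance between jar_b and spot_1 below 0.015 m)) and angle between each of jar_a, jar_b's own z axis and vertical below 0.17 rad and linear speed of each of jar_a, jar_b below 0.02 m/s and height (world z) of each of jar_a, jar_b below 0.02 m and distance of each of cork_jar, white_jar from where it was at the start of the episode below 0.02 m); the robot touches nothing.
It fails at once if a teal jar is lifted more than 20 mm off the board (height (world z) of any of jar_a, jar_b above 0.035 m).
It fails at once if a teal jar is tipped over (more than 35 degrees) (angle between any of jar_a, jar_b's own z axis and vertical above 0.61 rad).
It fails at once if the cork-lidded or the white-lidded jar is moved (more than 20 mm) (distance of any of cork_jar, white_jar from where it was at the start of the episode above 0.02 m).
It also fails if it takes over 48 s, if anything falls off the work surface, if the arm or the gripper's body presses on something with over 40 N, if the wrist force passes 120 N, or if a joint passes its speed limit or range.

### The arm

A 6-joint arm with a two-finger parallel gripper is mounted at the origin on the work surface. World frame = base frame: x ahead of the robot, y to its left, z up, the work surface at z = 0. Lengths are in m, angles in rad, forces in N, time in s.
With the tool pointing down it reaches from about 0.35 to 0.775 m from the base axis. Payload 7.3 kg.
Tool frame: the origin (TCP) lies midway between the tips of the shut fingers; the grasp point (between the pads) lies grasp_offset behind it (grasp_offset is the distance from the TCP to the grasp point, in m); z points along the fingers, y is the line along which they close (so a half turn about z gives the same grasp; the last joint's range is limited). The gripper opens to 92 mm and grips with 3 to 60 N. Pads are 19 mm wide; open, the fingers measure 130 mm over their backs; the gripper's body (75 mm by 190 mm) begins 47 mm behind the grasp point.
Start: joints at [-1.473, 0.342, 1.524, -0, 1.275, -0.146], TCP at [0.127, -0.509, 0.227] pointing down, gripper open.
Joint ranges: [-2.53, 2.53], [-0.77, 2.02], [0.04, 2.7], [-1, 4.14], [0.28, 2.66], [-3.11, 3.11]. Speed limits (rad/s): [2.57, 2.57, 3.14, 3.14, 3.14, 3.14].

### API

Orientations are given as [roll, pitch, yaw] about the fixed x, y, z axes, in that order (R = Rz(yaw) Ry(pitch) Rx(roll)).
In Python, from cell import * gives the robot as it stands.
- The arm moves only by the tool step_arm, never from a script. Its argument "plan" is a list of rows, each a list of 5 numbers: the closure, from -1 (fully open) to 1 (shut), then the shift along the tool's x, y, z in m, then the turn about the tool's z in rad. In form: [[hand, x, y, z, twist], ...]. A call has 1 to 20 rows; each row is the pose to reach, as a shift and turn from the pose commanded when the call began, along the tool's axes at that moment; what a row does not reach only later rows make up. A row lasts 1/8 s, in which the tool goes at most 62.5 mm and 10.7 degrees, less where a joint would pass 70% of its speed; a pose out of reach is approached as far as the arm can. A call with a gripper value outside its range is refused whole. The fingers move at their own pace and stop on an object; "grip_force" is the grip in N (left out, the last holds). Time passes only in rows, so rows that repeat a pose let the fingers close. It gives the time, the measured TCP pose, the force, the opening and the grip force at its end, in the units of the state.
- observe(): the state, without advancing time (a new reading comes with each control period).
- read_camera(name): name is "scene" or "top" or "wrist"; returns a dict with "img" (384x512x3 uint8, red, green, blue), "range_z" (384x512 float32, m along the optical axis (not along the pixel's ray), 0 where there is no reading), "fx", "fy", "cx", "cy" (pixels), "k1" (the pictures are not rectified: a ray, as slopes to the right and down, at radius r is drawn at 1 + k1 r^2 times it, then the intrinsics apply), "R" (3x3) and "t" (3): a world point X has camera coordinates R X + t; the wrist camera has in their place "T_tool_cam" (4x4, takes a point from camera to tool coordinates, whose origin is the TCP and whose axes are the flange's). Camera axes: x right, y down, z forward; pixel columns grow to the right and rows downward; lengths in m; the calibration is good to about 2 mm. A picture is of the moment at which its call begins: read the wrist's pose just before it.
- hand_in(): hands the job in; it is judged then, once.
The state is a dict: "time": time; "qpos": joint angles; "qvel": joint speeds; "joint_efforts": joint torques, N m; "tool_pos": TCP position; "tool_rot": TCP orientation; "contact_force": force on the tool from outside, world axes, zero at the start; "torque": the same for the moment, N m; "opening": finger opening in m; "grip_force": force on a finger pad.
Only numpy, scipy, OpenCV 4.12 (cv2) and the standard library are available. Lean on these libraries where they do the work, as an engineer would, in place of code of your own. Each camera call takes 0.05 s, during which the arm holds its last target. There are 200 camera calls.

## Working session

There is one attempt and no reset: what is moved stays moved. The work goes in short steps, Python scripts to look and compute and a tool call to move; the robot and the scene stay as the last step left them, time stands still between calls to the robot, and variables do not carry over. Pictures are saved under pics/ and viewed, at most 10 in all, crops included, and the job is handed in when it is done.

Besides the shell and the picture viewer there is one more tool, called after "Request:" as a command line: name --pt "numbers of a row" for each row, then --argument value for the rest. step_arm: Moves the arm, as the interface text tells. Its arguments: {"type":"object","properties":{"plan":{"type":"array","items":{"type":"array","items":{"type":"number"}}},"grip_force":{"type":"number"}},"required":["plan"]}

```bash
mkdir -p pics; cat > h.py <<'E'
from cell import *
import numpy as np, cv2
def ray_plane(c,u,v,z,R=None,t=None):
    R=c["R"] if R is None else R; t=c["t"] if t is None else t
    R=np.array(R);t=np.array(t)
    K=np.array([[c["fx"],0,c["cx"]],[0,c["fy"],c["cy"]],[0,0,1]],float)
    p=np.array([(u-c["cx"])/c["fx"],(v-c["cy"])/c["fy"]]);q=p.copy()
    for _ in range(20): q=p/(1+c["k1"]*(q@q))
    d=R.T@np.array([q[0],q[1],1]);o=-R.T@t
    return o+d*(z-o[2])/d[2]
E
python3 - <<'E'
from h import *
s=observe();print({k:np.round(v,3).tolist() for k,v in s.items()})
a=read_camera("top");b=read_camera("scene")
cv2.imwrite("pics/top.png",cv2.resize(a["img"][:,:,::-1],(800,600)))
cv2.imwrite("pics/scene.png",cv2.resize(b["img"][:,:,::-1],(800,600)))
print(a["R"],a["t"],a["fx"],a["k1"])
hsv=cv2.cvtColor(a["img"],cv2.COLOR_RGB2HSV)
for n,lo,hi,z in [("teal",(80,80,40),(100,255,255),.09),("white",(0,0,190),(180,40,255),.015),("red",(0,120,60),(8,255,255),.09)]:
    m=cv2.inRange(hsv,lo,hi)
    k,l,st,ce=cv2.connectedComponentsWithStats(m)
    for i in range(1,k):
        if st[i,4]>80: print(n,st[i],ce[i].round(1),[ray_plane(a,*ce[i],zz).round(3)[:2] for zz in (.015,.09)])
E
```

```text
{'time': 0.0, 'qpos': [-1.473, 0.343, 1.525, 0.0, 1.275, -0.146], 'qvel': [-0.0, 0.0, -0.0, -0.0, -0.0, -0.001], 'joint_efforts': [-0.0, -43.124, -24.422, 0.072, 0.056, -0.0], 'tool_pos': [0.127, -0.509, 0.226], 'tool_rot': [-3.14, -0.0, 0.244], 'contact_force': [-0.243, 0.551, 0.529], 'torque': [0.044, -0.004, 0.032], 'grip_force': 0.0, 'opening': 0.092}
[[ 0.02582178 -0.99955133  0.01517838]
 [-0.99276927 -0.02742118 -0.11686425]
 [ 0.11722802 -0.01205099 -0.9930319 ]] [-0.01979009  0.51686216  0.63806917] 382.85501287124174 0.023277000731998017
teal [293 168  33  33 833] [308.7 183.5] [array([ 0.551, -0.091]), array([ 0.538, -0.08 ])]
teal [125 207  37  33 923] [142.3 223. ] [array([0.472, 0.202]), array([0.468, 0.18 ])]
red [ 367  163   44   36 1145] [389.1 180.6] [array([ 0.56 , -0.236]), array([ 0.547, -0.209])]
red [294 282  38  36 993] [312.6 299.6] [array([ 0.347, -0.1  ]), array([ 0.357, -0.088])]
```

View pics/top.png

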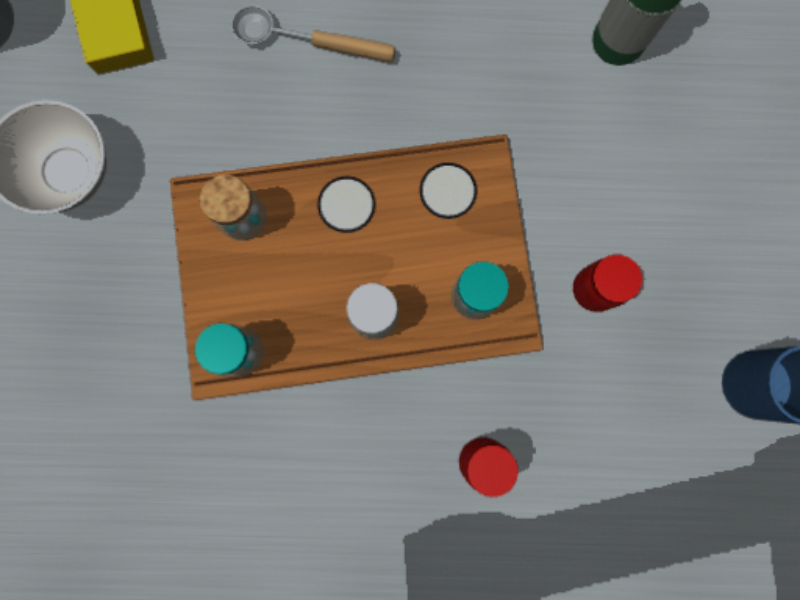

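The top view shows the teal lids at (222,348) and (483,286), the white lid at (372,308) and the cork lid at (225,198). The empty spots are at (347,204) and (448,190), and the red jars are off the board.

```bash
python3 - <<'E'
from h import *
import cell; print(grasp_offset if 'grasp_offset' in dir(cell) else [x for x in dir(cell) if x[0]!='_'])
a=read_camera("top");b=read_camera("scene")
def blobs(c,lo,hi,z,nm,amin):
    m=cv2.inRange(cv2.cvtColor(c["img"],cv2.COLOR_RGB2HSV),lo,hi)
    k,l,st,ce=cv2.connectedComponentsWithStats(m)
    for i in range(1,k):
        if st[i,4]<amin: continue
        cs,_=cv2.findContours((l==i).astype(np.uint8),cv2.RETR_EXTERNAL,cv2.CHAIN_APPROX_NONE)
        P=np.array([ray_plane(c,*p[0],z)[:2] for p in cs[0]],np.float32)
        ctr,r=cv2.minEnclosingCircle(P); dz=np.median(c["range_z"][l==i])
        print(nm,st[i],ce[i].round(),"circ",np.round(ctr,4),round(r,4),"mean",P.mean(0).round(4),"depth",round(float(dz),3))
for n,c in (("top",a),("scene",b)):
    print(n)
    blobs(c,(80,80,60),(100,255,255),.09,"teal",150)
    blobs(c,(0,0,170),(180,45,255),.015,"spot",300)
    blobs(c,(0,0,150),(180,20,255),.09,"wlid",300)
for u,v in((225,198),): print("cork",ray_plane(a,u*.64,v*.64,.09))
print(a["img"][int(190*.64),int(448*.64)],a["img"][int(308*.64),int(372*.64)])
E
```

```text
0.0188
top
teal [293 168  33  33 833] [309. 184.] circ [ 0.5362 -0.0809] 0.0285 mean [ 0.5378 -0.0801] depth 0.613
teal [125 207  37  33 894] [142. 223.] circ [0.4672 0.1781] 0.0298 mean [0.4682 0.1756] depth 0.601
spot [  22   65   44   65 1377] [ 44. 103.] circ [0.6953 0.4091] 0.0651 mean [0.7062 0.3894] depth 0.705
spot [271 106  31  31 751] [286. 121.] circ [ 0.665  -0.0483] 0.0291 mean [ 0.6649 -0.0481] depth 0.7
spot [206 115  31  31 762] [221. 130.] circ [0.6448 0.07  ] 0.029 mean [0.6443 0.0703] depth 0.697
spot [222 182  31  31 729] [237. 197.] circ [0.5233 0.0366] 0.0276 mean [0.5235 0.0365] depth 0.608
wlid [   0   63   66   76 2286] [ 39. 102.] circ [0.6604 0.3738] 0.0635 mean [0.6629 0.3658] depth 0.702
wlid [271 106  32  31 785] [287. 121.] circ [ 0.6398 -0.0432] 0.0263 mean [ 0.6397 -0.0432] depth 0.7
wlid [206 115  32  31 795] [221. 130.] circ [0.6218 0.0623] 0.0263 mean [0.6216 0.0621] depth 0.697
wlid [332 121 100   9 320] [386. 125.] circ [ 0.6398 -0.1979] 0.0808 mean [ 0.6385 -0.1933] depth 0.719
wlid [ 335  129  114   29 1340] [381. 142.] circ [ 0.6135 -0.2137] 0
[... 1858 characters left out ...]
0.2305] depth 1.475
spot [ 458  337   54   47 1379] [482. 367.] circ [1.0049 0.185 ] 0.0508 mean [1.0061 0.1814] depth 1.43
wlid [ 449   22   63   52 2081] [481.  47.] circ [0.3938 0.7618] 0.113 mean [0.3875 0.7509] depth 0.989
wlid [429 154  46  46 495] [447. 182.] circ [0.6915 0.3639] 0.0607 mean [0.672  0.3505] depth 0.944
wlid [267 163  24  20 363] [278. 173.] circ [0.5146 0.0335] 0.0254 mean [0.5148 0.0337] depth 0.859
wlid [ 363  292  149   92 1864] [441. 342.] circ [0.929  0.1141] 0.1598 mean [0.9361 0.1067] depth 0.725
wlid [479 323  33  54 745] [497. 346.] circ [0.9919 0.183 ] 0.0435 mean [0.9905 0.183 ] depth 1.475
cork [0.62350759 0.18692744 0.09      ]
[175 178 175] [175 178 182]
```

View pics/scene.png

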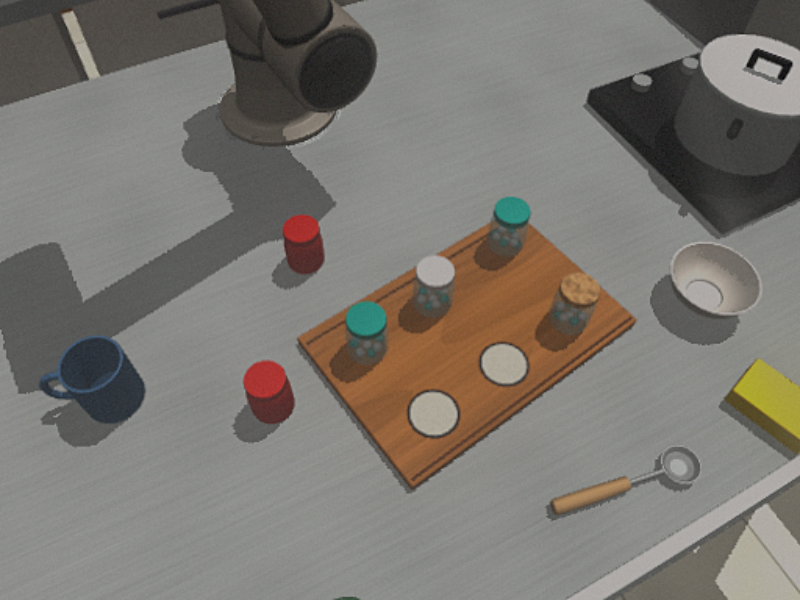

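The scene view confirms it. The teal jars sit at the ends of the front row with the white jar between them, and the cork jar is at the +y end of the back row. I'll go above the right teal jar (0.540, -0.081) with the fingers closing across the row.

Request:
step_arm --pt "-1 0.504 -0.316 0 -1.494" --pt "-1 0.504 -0.316 0 -1.494" --pt "-1 0.504 -0.316 0 -1.494" --pt "-1 0.504 -0.316 0 -1.494" --pt "-1 0.504 -0.316 0 -1.494" --pt "-1 0.504 -0.316 0 -1.494" --pt "-1 0.504 -0.316 0 -1.494" --pt "-1 0.504 -0.316 0 -1.494" --pt "-1 0.504 -0.316 0 -1.494" --pt "-1 0.504 -0.316 0 -1.494" --pt "-1 0.504 -0.316 0 -1.494" --pt "-1 0.504 -0.316 0 -1.494" --pt "-1 0.504 -0.316 0 -1.494" --pt "-1 0.504 -0.316 0 -1.494" --grip_force 12

```text
time: 1.95
tool_pos: [0.5391, -0.082, 0.2269]
tool_rot: [3.141, 0.0, 1.736]
contact_force: [-0.6, -0.0, -0.9]
opening: 0.0915
grip_force: 0.0
```

```bash
cat >> h.py <<'E'
from scipy.spatial.transform import Rotation as Ro
def wrist():
    s=observe(); c=read_camera("wrist")
    T=np.eye(4);T[:3,:3]=Ro.from_euler("xyz",s["tool_rot"]).as_matrix();T[:3,3]=s["tool_pos"]
    W=T@np.array(c["T_tool_cam"]); c["R"]=W[:3,:3].T; c["t"]=-W[:3,:3].T@W[:3,3]
    return s,c
def blobs(c,lo,hi,z,nm,amin):
    m=cv2.inRange(cv2.cvtColor(c["img"],cv2.COLOR_RGB2HSV),lo,hi)
    k,l,st,ce=cv2.connectedComponentsWithStats(m)
    for i in range(1,k):
        if st[i,4]<amin: continue
        cs,_=cv2.findContours((l==i).astype(np.uint8),cv2.RETR_EXTERNAL,cv2.CHAIN_APPROX_NONE)
        P=np.array([ray_plane(c,*p[0],z)[:2] for p in cs[0]],np.float32)
        ctr,r=cv2.minEnclosingCircle(P)
        if r<.05: print(nm,st[i].tolist(),"circ",np.round(ctr,4),round(r,4),"mean",P.mean(0).round(4))
E
python3 - <<'E'
from h import *
s,c=wrist(); print(np.round(s["tool_pos"],4),np.round(s["tool_rot"],3))
cv2.imwrite("pics/w1.png",c["img"][:,:,::-1])
blobs(c,(80,80,40),(100,255,255),.09,"teal",500)
blobs(c,(0,0,150),(180,45,255),.015,"spot",1000)
E
```

```text
[ 0.5391 -0.082   0.2269] [3.141 0.    1.736]
teal [230, 145, 54, 57, 2278] circ [ 0.5408 -0.077 ] 0.0283 mean [ 0.5395 -0.0773]
spot [348, 13, 53, 57, 2422] circ [0.6448 0.0716] 0.03 mean [0.6446 0.0719]
spot [219, 15, 60, 61, 2850] circ [0.511  0.0429] 0.0321 mean [0.511  0.0433]
spot [341, 125, 49, 50, 1927] circ [ 0.6652 -0.0471] 0.0301 mean [ 0.6651 -0.0468]
```

View pics/w1.png

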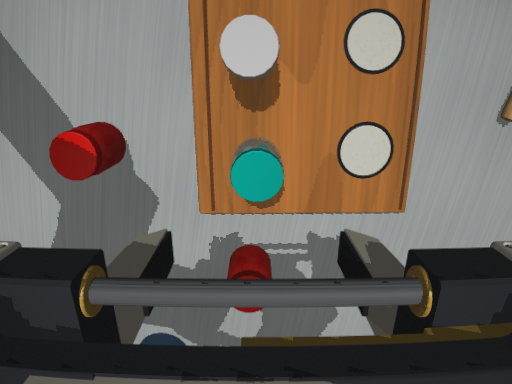

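The wrist view shows the right teal lid at (257,174) with both spots beside it, which agrees with the other cameras to within about 3 mm. Descend and grip.

Request:
step_arm --pt "-1 0.002 0 0.05 0" --pt "-1 0.002 0 0.1 0" --pt "-1 0.002 0 0.14 0" --pt "-1 0.002 0 0.17 0" --pt "-1 0.002 0 0.194 0" --pt "-1 0.002 0 0.194 0" --pt "0 0.002 0 0.194 0" --pt "0.5 0.002 0 0.194 0" --pt "1 0.002 0 0.194 0" --pt "1 0.002 0 0.194 0" --pt "1 0.002 0 0.194 0" --pt "1 0.002 0 0.194 0" --pt "1 0.002 0 0.194 0" --grip_force 10

```text
time: 3.62
tool_pos: [0.5395, -0.0793, 0.0331]
tool_rot: [3.141, 0.0, 1.738]
contact_force: [-0.8, 1.6, 5.6]
opening: 0.0551
grip_force: 10.0
```

Request:
step_arm --pt "1 0.001 0.006 0 0" --pt "1 0.002 0.018 0 0" --pt "1 0.003 0.034 0 0" --pt "1 0.004 0.05 0 0" --pt "1 0.006 0.066 0 0" --pt "1 0.007 0.082 0 0" --pt "1 0.008 0.098 0 0" --pt "1 0.01 0.114 0 0" --pt "1 0.011 0.124 0 0" --pt "1 0.011 0.129 0 0" --pt "1 0.011 0.129 0 0" --pt "1 0.011 0.129 0 0"

```text
time: 5.12
tool_pos: [0.6646, -0.0469, 0.0331]
tool_rot: [-3.142, 0.0, 1.738]
contact_force: [-1.0, 1.0, 4.3]
opening: 0.0553
grip_force: 10.0
```

Request:
step_arm --pt "0.4 0 0 0 0" --pt "0 0 0 0 0" --pt "-1 0 0 0 0" --pt "-1 0 0 0 0" --pt "-1 0 0 0 0" --pt "-1 0 0 0 0" --pt "-1 0 0 -0.03 0" --pt "-1 0 0 -0.08 0" --pt "-1 0 0 -0.14 0" --pt "-1 0 0 -0.194 0" --pt "-1 0.257 -0.154 -0.194 0" --pt "-1 0.257 -0.154 -0.194 0" --pt "-1 0.257 -0.154 -0.194 0" --pt "-1 0.257 -0.154 -0.194 0" --pt "-1 0.257 -0.154 -0.194 0" --pt "-1 0.257 -0.154 -0.194 0" --pt "-1 0.257 -0.154 -0.194 0" --pt "-1 0.257 -0.154 -0.194 0"

```text
time: 7.38
tool_pos: [0.4709, 0.18, 0.2265]
tool_rot: [3.142, 0.0, 1.736]
contact_force: [-0.5, 0.1, -0.8]
opening: 0.0919
grip_force: 0.0
```

```bash
python3 - <<'E'
from h import *
s,c=wrist(); print(np.round(s["tool_pos"],4),np.round(s["tool_rot"],3),s["opening"])
blobs(c,(80,80,40),(100,255,255),.09,"wteal",300)
for n in("top","scene"):
    a=read_camera(n)
    if n=="top": cv2.imwrite("pics/top2.png",a["img"][:,:,::-1])
    blobs(a,(80,80,60),(100,255,255),.09,n+" teal",150)
E
```

```text
[0.4709 0.18   0.2265] [3.142 0.    1.736] 0.09191095734813831
wteal [228, 142, 53, 58, 2306] circ [0.4676 0.1871] 0.0284 mean [0.4684 0.1869]
top teal [275, 92, 32, 34, 801] circ [ 0.6606 -0.0494] 0.0292 mean [ 0.6609 -0.0489]
top teal [125, 207, 37, 33, 909] circ [0.467  0.1777] 0.0302 mean [0.4679 0.1771]
scene teal [317, 126, 22, 22, 332] circ [0.4767 0.1806] 0.032 mean [0.4778 0.1781]
scene teal [266, 236, 27, 27, 555] circ [ 0.6675 -0.0492] 0.027 mean [ 0.6681 -0.0488]
```

View pics/top2.png

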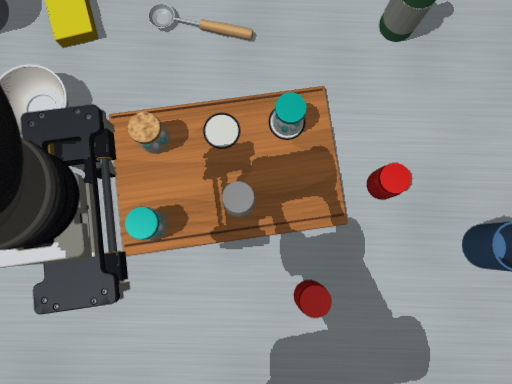

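The top view shows jar A standing on its spot at (287,120), off by about 3 mm. The other teal lid is at (143,223) and hasn't moved. Grip jar B.

Request:
step_arm --pt "-1 0.002 -0.001 0.05 0" --pt "-1 0.002 -0.001 0.1 0" --pt "-1 0.002 -0.001 0.14 0" --pt "-1 0.002 -0.001 0.17 0" --pt "-1 0.002 -0.001 0.194 0" --pt "-1 0.002 -0.001 0.194 0" --pt "0 0.002 -0.001 0.194 0" --pt "0.5 0.002 -0.001 0.194 0" --pt "1 0.002 -0.001 0.194 0" --pt "1 0.002 -0.001 0.194 0" --pt "1 0.002 -0.001 0.194 0" --pt "1 0.002 -0.001 0.194 0" --pt "1 0.002 -0.001 0.194 0" --grip_force 10

```text
time: 9.15
tool_pos: [0.469, 0.1828, 0.0331]
tool_rot: [3.141, 0.0, 1.738]
contact_force: [-1.5, 0.0, 5.6]
opening: 0.0555
grip_force: 10.0
```

Request:
step_arm --pt "1 -0.006 0.005 0 0" --pt "1 -0.016 0.014 0 0" --pt "1 -0.027 0.025 0 0" --pt "1 -0.038 0.035 0 0" --pt "1 -0.05 0.046 0 0" --pt "1 -0.06 0.056 0 0" --pt "1 -0.07 0.066 0 0" --pt "1 -0.08 0.077 0 0" --pt "1 -0.09 0.088 0 0" --pt "1 -0.1 0.1 0 0" --pt "1 -0.109 0.113 0 0" --pt "1 -0.118 0.126 0 0" --pt "1 -0.127 0.139 0 0" --pt "1 -0.135 0.149 0 0" --pt "1 -0.139 0.154 0 0" --pt "1 -0.139 0.155 0 0" --pt "1 -0.139 0.155 0 0"

```text
time: 11.28
tool_pos: [0.6445, 0.0711, 0.0331]
tool_rot: [-3.141, 0.0, 1.738]
contact_force: [-1.9, -0.5, 5.5]
opening: 0.0558
grip_force: 10.0
```

Release, rise, and back off toward the robot and right so the cameras have a clear view.

Request:
step_arm --pt "0.4 0 0 0 0" --pt "0 0 0 0 0" --pt "-1 0 0 0 0" --pt "-1 0 0 0 0" --pt "-1 0 0 0 0" --pt "-1 0 0 0 0" --pt "-1 0 0 -0.03 0" --pt "-1 0 0 -0.08 0" --pt "-1 0 0 -0.14 0" --pt "-1 0 0 -0.194 0" --pt "-1 -0.32 -0.2 -0.194 0" --pt "-1 -0.32 -0.2 -0.194 0" --pt "-1 -0.32 -0.2 -0.194 0" --pt "-1 -0.32 -0.2 -0.194 0" --pt "-1 -0.32 -0.2 -0.194 0" --pt "-1 -0.32 -0.2 -0.194 0" --pt "-1 -0.32 -0.2 -0.194 0" --pt "-1 -0.32 -0.2 -0.194 0" --pt "-1 -0.32 -0.2 -0.194 0"

```text
time: 13.65
tool_pos: [0.5013, -0.2759, 0.2267]
tool_rot: [3.141, -0.0, 1.74]
contact_force: [0.7, -0.1, -0.6]
opening: 0.092
grip_force: 0.0
```

```bash
python3 - <<'E'
from h import *
for n in("top","scene"):
    a=read_camera(n); cv2.imwrite(f"pics/{n}3.png",a["img"][:,:,::-1])
    blobs(a,(80,80,60),(100,255,255),.09,n+" teal",150)
    blobs(a,(0,0,100),(180,25,255),.09,n+" white",300)
E
```

```text
top teal [275, 92, 32, 34, 792] circ [ 0.6606 -0.0494] 0.0292 mean [ 0.6601 -0.0487]
top teal [201, 102, 32, 37, 830] circ [0.6379 0.0684] 0.0322 mean [0.637  0.0683]
top white [222, 181, 32, 33, 809] circ [0.5135 0.0325] 0.0259 mean [0.5133 0.0322]
scene teal [315, 203, 27, 23, 467] circ [0.6462 0.0715] 0.0261 mean [0.6464 0.0714]
scene teal [266, 236, 27, 25, 548] circ [ 0.6674 -0.0474] 0.0266 mean [ 0.6671 -0.0483]
scene white [479, 321, 33, 56, 807] circ [0.9919 0.1865] 0.0448 mean [0.9881 0.1843]
scene white [481, 355, 30, 29, 342] circ [1.0146 0.1525] 0.0247 mean [1.0128 0.1502]
```

View pics/top3.png

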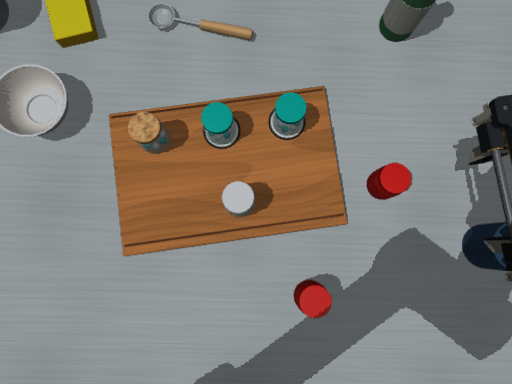

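View pics/scene3.png

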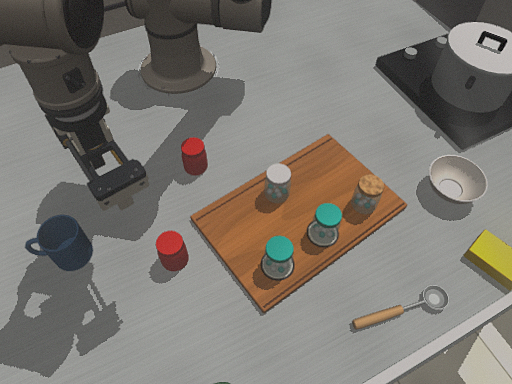

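Both views show the teal jars upright inside the rims of their spots, at (221,130) and (288,120) in the top view, to within about 4 mm. The cork and white jars are unmoved and the gripper is clear.

```bash
python3 -c "
from cell import *
print(hand_in())"
```

```text
the job is handed in; nothing more can be done
None
```

Both teal jars now stand upright on their own white spots, within about 4 mm by the scene camera, in a straight row with the cork jar. The cork and white jars weren't touched, and I handed the job in at about 14 s; no verdict was returned.

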